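# Pop the lever-top jar and lay its lid back

## Task

Open the larger of the two lever-top jars: press its thumb lever down so that the sprung lid pops up, then lay the fingers calmly against the underside of the lid to steady it and ease it gently over backwards until it leans open on its hinge stop and stays there by itself. Leave the smaller jar shut, and let go of everything.

Things in the scene. Friction and masses are not known exactly. Their poses are not given: they have to be found in the camera images.
- jar: Larger lever-top jar, fixed: clear glass, 110 mm across, on the 20 mm board. Origin: centre of its underside; z up; -x its front (lever, towards the robot), +x its back (hinge). Steel lid disc 116 mm across, z 110 to 118 mm when shut; hinge axis along y at x +62, z +114; lid's front edge 120 mm from it. All offsets in mm in this jar's frame; the smaller jar, same build, is 82 mm across.
- jar_lever (a joint): Flat steel thumb lever at the larger jar's front, rad: 0 at rest, grows as pressed, 0.3 at its stop. Pivot along y at x -76, z +88; a hook rises from it over the lid's front edge. Press straight down on its pad: 32 mm (x) by 28 mm (y), centre x -112, y 0, flat top z +92 at rest. The lid is free after about 5 mm (0.14 rad, 3 N), stop at 11 mm (5 N); springs back when let go.
- jar_lid (a joint): Larger jar's lid, rad: 0 shut, 1.57 upright, 1.95 on its stop. Its spring throws it up; it nods and rests near 1.05 rad (front edge 60 mm before the axis, 104 mm above). Short of upright it falls back to that; past upright its weight lays it on the stop. Push (under 2 N) level towards +x with fingertips 95 mm above the axis, their centre going from 115 mm before to 15 mm behind the axis.
- small_lid (a joint): Lid of the smaller lever-top jar (82 mm across, mouth 70 mm high, same glass and steel, standing elsewhere on the board), rad: 0 shut. It must stay shut.

How it is judged:
By the outcome, as a careful person would: the job done as asked, in the order asked, and still so for the second after the job is handed in, with the robot touching nothing.
It also fails if it takes over 42 s, if anything falls off the work surface, if the arm or the gripper's body presses on something with over 40 N, if the wrist force passes 120 N, or if a joint passes its speed limit or range.

## Robot

A 6-joint arm with a two-finger parallel gripper is mounted at the origin on the work surface. World frame = base frame: x ahead of the robot, y to its left, z up, the work surface at z = 0. Lengths are in m, angles in rad, forces in N, time in s.
With the tool pointing down it reaches from about 0.3 to 0.75 m from the base axis. Payload 8.5 kg.
Tool frame: the origin (TCP) lies at the very end of the fingers, on their centre line; the grasp point (between the pads) lies 19 mm behind it; y points along the fingers, x is the direction in which the jaws open and shut, and the axes are right-handed (so a half turn about y gives the same grasp; the last joint's range is limited). The gripper opens to 85 mm and grips with 20 to 120 N. Pads are 22 mm wide; open, the fingers measure 114 mm over their backs; the gripper's body (76 mm by 85 mm) begins 54 mm behind the grasp point. The pads swing forward as they close: fully open they stand 13 mm farther back than shut.
Start: joints at [-1.337, 0.381, 1.297, -0, 1.464, -0.215], TCP at [0.239, -0.496, 0.231] pointing down, gripper open.
Joint ranges: [-3.11, 3.11], [-0.89, 2.33], [0.22, 2.48], [-1.42, 4.56], [0.17, 2.85], [-2.88, 2.88]. Speed limits (rad/s): [2.39, 2.39, 3.14, 3.14, 3.14, 3.14].

## Interface

Orientations are given as a 3x3 rotation matrix whose columns are the frame's x, y, z axes.
In Python, from plant import manip, cams, ticket gives the robot as it stands. The module is installed in compiled form; this text tells all that it offers.
- The arm moves only by the tool drive_tool, never from a script. Its arguments are lists of equal length, an entry for each row: "fingers": the finger opening in mm, from 0 to 85.4; "xyz": the shift along the tool's x, y, z each as a share of 10 cm, from -1 to 1, a list of three; "delta_rot": the turn, a rotation vector about the tool's x, y, z each as a share of 180 degrees, from -1 to 1, a list of three. In form: {"fingers": [fingers, ...], "xyz": [[dx, dy, dz], ...], "delta_rot": [[ax, ay, az], ...]}. A call has 1 to 10 rows; each row is the pose to reach, as a shift and turn from the pose commanded when the call began, along the tool's axes at that moment, turning the shorter way round; what a row does not reach only later rows make up. A row lasts 1/10 s, in which the tool goes at most 50 mm and 8.59 degrees, less where a joint would pass 70% of its speed; a pose out of reach is approached as far as the arm can. A call with a number of a shift or a turn outside -1 to 1 is refused whole. A call with a gripper value outside its range is refused whole. The fingers move at their own pace and stop on an object; the grip force is fixed at half the most. Time passes only in rows, so rows that repeat a pose let the fingers close. It gives the time, the measured TCP pose, the force and the opening at its end, in the units of the state.
- manip.state(): the state, without advancing time (a new reading comes with each control period).
- cams.camera(name): name is "scene" or "top" or "wrist"; returns the picture (420x560x3 uint8, blue, green, red); there is no depth.
- cams.camera_model(name): a dict with "mtx" (3x3 intrinsics, pixels), "R" (3x3) and "t" (3): a world point X has camera coordinates R X + t; the wrist camera has in their place "tool_from_camera" (4x4, takes a point from camera to tool coordinates, whose origin is the TCP and whose axes are the tool frame's). Camera axes: x right, y down, z forward; pixel columns grow to the right and rows downward; lengths in m; the calibration is good to about 2 mm. A picture is of the moment at which its call begins: read the wrist's pose just before it. camera_model takes no time and is no camera call.
- ticket.finish_job(): hands the job in, once; it reports no verdict.
The state is a dict: "time": time; "joint_pos": joint angles; "dq": joint speeds; "tau": joint torques, N m; "ee_pos": TCP position; "tool_rot": TCP orientation; "contact_force": force on the tool from outside, world axes, zero at the start; "ft_torque": the same for the moment, N m; "grip_width": finger opening in m.
Only numpy, scipy, OpenCV 4.12 (cv2) and the standard library are available. Lean on these libraries where they do the work, as an engineer would, in place of code of your own. Each camera call takes 0.05 s, during which the arm holds its last target. There are 200 camera calls.

## Working session

There is one attempt and no reset: what is moved stays moved. The work goes in short steps, Python scripts to look and compute and a tool call to move; the robot and the scene stay as the last step left them, time stands still between calls to the robot, and variables do not carry over. Pictures are saved under pics/ and viewed, on a budget of 10 in all, crops included, one or two more only if the job needs it, and the job is handed in when it is done.

Besides the shell and the picture viewer there is one more tool, called as a command line: name --argument value ..., lists and objects as JSON in quotes. drive_tool: Moves the arm, as the interface text tells. Shift numbers are shares of 10 cm and turn numbers shares of 180 degrees, none past 1 either way. Its arguments: {"type":"object","properties":{"fingers":{"type":"array"},"xyz":{"type":"array"},"delta_rot":{"type":"array"}},"required":["fingers","xyz","delta_rot"]}

```bash
mkdir -p pics; python3 - <<'E'
from plant import manip,cams
import cv2,numpy as np
np.set_printoptions(precision=4,suppress=True)
s=manip.state();print(s['time'],s['ee_pos'],s['tool_rot'],s['contact_force'])
for n in("scene","top"):
    cv2.imwrite(f"pics/{n}0.png",cams.camera(n));m=cams.camera_model(n);print(n,m['mtx'],m['R'],m['t'])
print(cams.camera_model("wrist"))
E
```

```text
0.0 [ 0.2386 -0.4952  0.2307] [[ 0.4339 -0.0003  0.901 ]
 [-0.901   0.0015  0.4339]
 [-0.0015 -1.      0.0003]] [-0.5869  0.0972 -0.1724]
scene [[413.2865   0.     277.0566]
 [  0.     413.2865 207.8116]
 [  0.       0.       1.    ]] [[ 0.8127  0.5827  0.0026]
 [ 0.4453 -0.6181 -0.6478]
 [-0.3759  0.5277 -0.7618]] [-0.4475 -0.1873  0.9624]
top [[516.2428   0.     279.9507]
 [  0.     516.2428 213.4847]
 [  0.       0.       1.    ]] [[ 0.0207 -0.9997 -0.0128]
 [-0.9937 -0.0192 -0.1101]
 [ 0.1098  0.015  -0.9938]] [-0.0196  0.5673  0.9583]
{'mtx': array([[337.6963,   0.    , 279.1113],
       [  0.    , 337.6963, 209.5331],
       [  0.    ,   0.    ,   1.    ]]), 'tool_from_camera': array([[ 1.    ,  0.0002, -0.0003, -0.0019],
       [ 0.0004, -0.2822,  0.9593, -0.141 ],
       [ 0.0001, -0.9593, -0.2822,  0.0716],
       [ 0.    ,  0.    ,  0.    ,  1.    ]])}
```

View pics/top0.png

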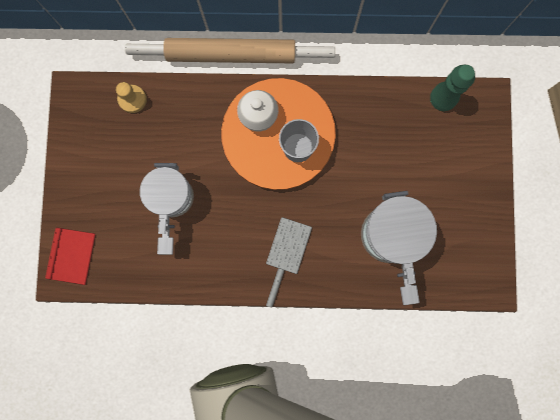

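View pics/scene0.png

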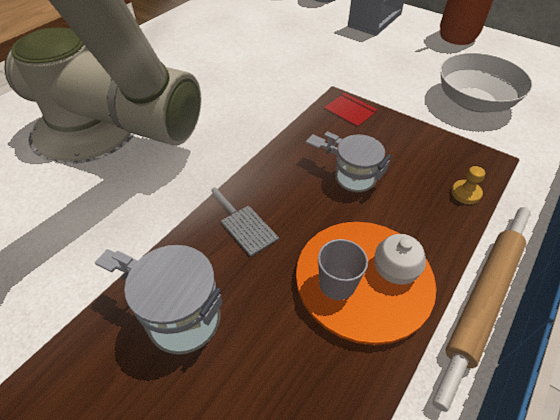

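The top view shows the larger jar's lid at about (402,230), its pad at (409,296) and its hinge at (396,196). In the scene view they are at (171,284), (110,260) and (212,305). The smaller jar's lid is at (165,191) in the top view.

```bash
cat > h.py <<'E'
import cv2,numpy as np
from plant import manip,cams
np.set_printoptions(precision=4,suppress=True)
def ray(n,p,z):
    m=cams.camera_model(n);R=m['R'];c=-R.T@m['t']
    d=R.T@np.linalg.inv(m['mtx'])@np.array([p[0],p[1],1.]);return c+d*(z-c[2])/d[2]
E
python3 - <<'E'
from h import *
im=cv2.imread('pics/top0.png');hsv=cv2.cvtColor(im,cv2.COLOR_BGR2HSV)
m=((hsv[...,1]<40)&(hsv[...,2]>115)).astype(np.uint8)*255
def blob(m,seed,it):
    mm=cv2.erode(m,np.ones((it,it)));n,l,st,c=cv2.connectedComponentsWithStats(mm)
    k=l[seed[1],seed[0]];return (l==k)&(k>0),st[k],c[k]
for nm,seed,it in(('lid',(402,230),9),('pad',(409,296),5)):
    b,st,c=blob(m,seed,it);print(nm,st,c)
    mk=cv2.dilate(b.astype(np.uint8),np.ones((it,it)))
    cn=max(cv2.findContours(mk,0,2)[0],key=cv2.contourArea)
    z=.138 if nm=='lid' else .112
    W=np.array([ray('top',p[0],z)[:2] for p in cn],np.float32)
    print(nm,'circle',cv2.minEnclosingCircle(W),'rect',cv2.minAreaRect(W),'cent',W.mean(0))
    im[mk>0]=im[mk>0]//2+np.array([0,0,120],np.uint8)
print('hinge',ray('top',(396,196),.134))
c=im[180:315,340:460];sc=cv2.imread('pics/scene0.png')[230:360,80:240]
c=cv2.resize(c,None,fx=3,fy=3);sc=cv2.resize(sc,(int(160*405/130),405))[:, :430]
cv2.imwrite('pics/crop1.png',np.hstack([c,sc]))
print('scene lid',ray('scene',(171,284),.138),'pad',ray('scene',(110,260),.112))
E
```

```text
lid [ 367  201   66   65 2817] [400.125  230.3603]
lid circle ((0.5271269083023071, -0.21454256772994995), 0.06416655331850052) rect ((0.5304279327392578, -0.21517017483711243), (0.11664151400327682, 0.12067274749279022), 56.56863784790039) cent [ 0.5292 -0.2153]
pad [ 365  198   70  105 3592] [400.7422 234.3825]
pad circle ((0.5000078082084656, -0.22660213708877563), 0.09413144737482071) rect ((0.5046600103378296, -0.21151356399059296), (0.12540888786315918, 0.18288052082061768), 74.39877319335938) cent [ 0.5082 -0.224 ]
hinge [ 0.5903 -0.2086  0.134 ]
scene lid [ 0.5382 -0.2206  0.138 ] pad [ 0.4244 -0.2359  0.112 ]
```

View pics/crop1.png

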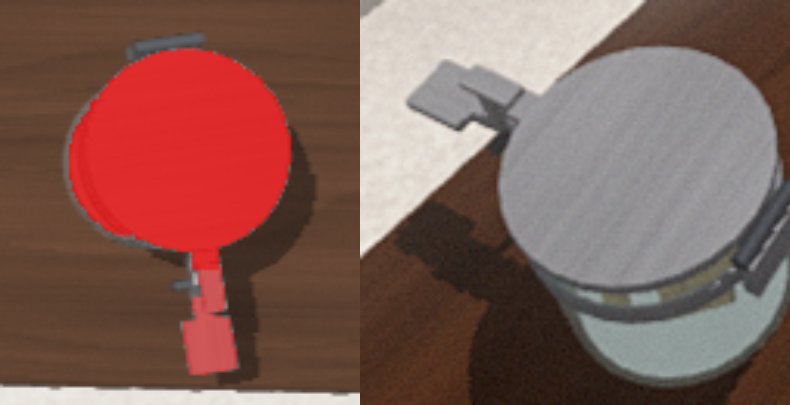

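```bash
python3 - <<'E'
from h import *
L=ray('top',(403,229.3),.138);P=ray('top',(409.8,295),.112);H=ray('top',(395.7,194.7),.138)
L2=ray('scene',(169.2,283.6),.138);P2=ray('scene',(108.6,260.5),.112)
for a,b in((L,P),(L2,P2)):
    d=(a-b)[:2];print(a,b,np.linalg.norm(d),np.degrees(np.arctan2(d[1],d[0])))
print(H,np.linalg.norm((H-L)[:2]),np.degrees(np.arctan2(*(H-P)[1::-1])))
E
```

```text
[ 0.5328 -0.2193  0.138 ] [ 0.4217 -0.2362  0.112 ] 0.11242844747335182 8.635611717226583
[ 0.5359 -0.2215  0.138 ] [ 0.4234 -0.2376  0.112 ] 0.11363451779840844 8.147706995034039
[ 0.5919 -0.2072  0.138 ] 0.06034736848311439 9.667000807639782
```

drive_tool --fingers '[0,0,0,0,0,0]' --xyz '[[-0.13,0,0.23],[-0.26,0,0.46],[-0.38,0,0.7],[-0.5,0,0.93],[-0.5,0,0.93],[-0.5,0,0.93]]' --delta_rot '[[0,0.025,0],[0,0.05,0],[0,0.075,0],[0,0.095,0],[0,0.095,0],[0,0.095,0]]'

```text
time: 0.7
ee_pos: [0.3008, -0.41, 0.2312]
tool_rot: [[0.151, -0.0, 0.988], [-0.988, 0.0, 0.151], [-0.0, -1.0, -0.0]]
contact_force: [-0.4, -0.7, 0.2]
grip_width: 0.0001
```

```bash
cat >> h.py <<'E'
YAW=np.radians(8.5);J=np.array([.534,-.220,.02]);RJ=cv2.Rodrigues(np.array([0,0,YAW]))[0]
def go(target_j):
    "shift in tool shares of 10cm to a jar-frame TCP target (m)"
    s=manip.state();R=np.array(s['tool_rot']);p=np.array(s['ee_pos'])
    T=J+RJ@np.array(target_j)
    Rt=np.column_stack([RJ@[0,-1,0],[0,0,-1],RJ@[1,0,0]])
    rv=cv2.Rodrigues(R.T@Rt)[0].ravel()/np.pi
    print('t',s['time'],'p',p,'jar',RJ.T@(p-J),'shift',R.T@(T-p)*10,'rot',rv,'F',s['contact_force'],'w',s['grip_width'])
E
python3 -c "
from h import *;go([-.114,0,.15])"
```

```text
t 0.7 p [ 0.3008 -0.41    0.2312] jar [-0.2587 -0.1535  0.2112] shift [-1.5293  0.6122  1.4532] rot [ 0.0001  0.0012 -0.    ] F [-0.3812 -0.7365  0.207 ] w 5.3751497670374984e-05
```

drive_tool --fingers '[0,0,0,0,0,0]' --xyz '[[-0.25,0,0.25],[-0.5,0,0.5],[-0.75,0,0.72],[-0.76,0,0.72],[-0.76,0,0.72],[-0.76,0,0.72]]' --delta_rot '[[0,0,0],[0,0,0],[0,0,0],[0,0,0],[0,0,0],[0,0,0]]'

```text
time: 1.3
ee_pos: [0.36, -0.3254, 0.2312]
tool_rot: [[0.149, -0.0, 0.989], [-0.989, -0.0, 0.149], [0.0, -1.0, -0.0]]
contact_force: [0.6, 1.0, -0.1]
grip_width: 0.0002
```

```bash
python3 -c "
from h import *;go([-.114,0,.15])"
```

```text
t 1.3 p [ 0.36   -0.3254  0.2312] jar [-0.1877 -0.0785  0.2112] shift [-0.7842  0.6115  0.7376] rot [0.0001 0.0003 0.    ] F [ 0.6304  0.9739 -0.081 ] w 0.00021734690782520882
```

drive_tool --fingers '[0,0,0,0,0,0,0]' --xyz '[[-0.25,0,0.25],[-0.5,0,0.5],[-0.77,0.1,0.73],[-0.77,0.4,0.73],[-0.77,0.8,0.73],[-0.77,0.9,0.73],[-0.77,0.9,0.73]]' --delta_rot '[[0,0,0],[0,0,0],[0,0,0],[0,0,0],[0,0,0],[0,0,0],[0,0,0]]'

```text
time: 2.0
ee_pos: [0.4206, -0.2378, 0.1406]
tool_rot: [[0.148, -0.002, 0.989], [-0.989, 0.002, 0.148], [-0.002, -1.0, -0.002]]
contact_force: [-0.2, -0.4, 0.1]
grip_width: -0.0001
```

```bash
python3 - <<'E'
from h import *
go([-.114,0,.10])
a=cams.camera('wrist');b=cams.camera('scene')[200:360,60:260]
t=cams.camera('top')[170:320,330:470]
cv2.imwrite('pics/p2.png',np.vstack([np.hstack([a[:,80:480],cv2.resize(t,(392,420))])]))
E
```

```text
t 2.0 p [ 0.4206 -0.2378  0.1406] jar [-0.1148 -0.0008  0.1206] shift [-0.008   0.2059  0.0081] rot [ 0.0006  0.0002 -0.0007] F [-0.1922 -0.4243  0.0852] w -7.540812616578784e-05
```

View pics/p2.png

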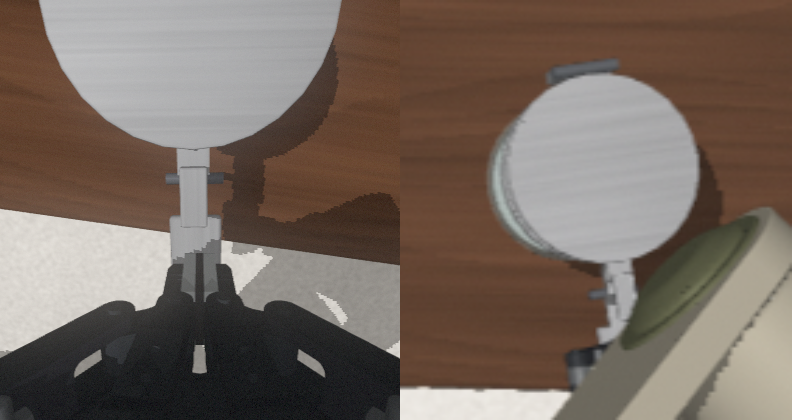

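The wrist view shows the lever at column 276 and the finger line at column 280, so the fingers are centred on the pad to within about 1.5 mm. Next I press slowly.

drive_tool --fingers '[0,0,0,0,0,0,0,0,0,0]' --xyz '[[-0.01,0.08,0.01],[-0.01,0.16,0.01],[-0.01,0.22,0.01],[-0.01,0.25,0.01],[-0.01,0.28,0.01],[-0.01,0.3,0.01],[-0.01,0.32,0.01],[-0.01,0.34,0.01],[-0.01,0.35,0.01],[-0.01,0.36,0.01]]' --delta_rot '[[0,0,0],[0,0,0],[0,0,0],[0,0,0],[0,0,0],[0,0,0],[0,0,0],[0,0,0],[0,0,0],[0,0,0]]'

```text
time: 3.15
ee_pos: [0.4219, -0.236, 0.1054]
tool_rot: [[0.15, -0.0, 0.989], [-0.989, -0.0, 0.15], [0.0, -1.0, -0.0]]
contact_force: [-2.5, -0.6, 4.6]
grip_width: -0.0002
```

```bash
python3 - <<'E'
from h import *
go([-.114,0,.083])
a=cams.camera('wrist');b=cams.camera('scene')[150:360,60:260]
cv2.imwrite('pics/p3.png',np.hstack([a[:,80:480],cv2.resize(b,(400,420))]))
E
```

```text
t 3.15 p [ 0.4219 -0.236   0.1054] jar [-0.1132  0.0007  0.0854] shift [ 0.0074  0.024  -0.0081] rot [0.     0.0006 0.    ] F [-2.4694 -0.6176  4.6051] w -0.00021233737268419383
```

View pics/p3.png

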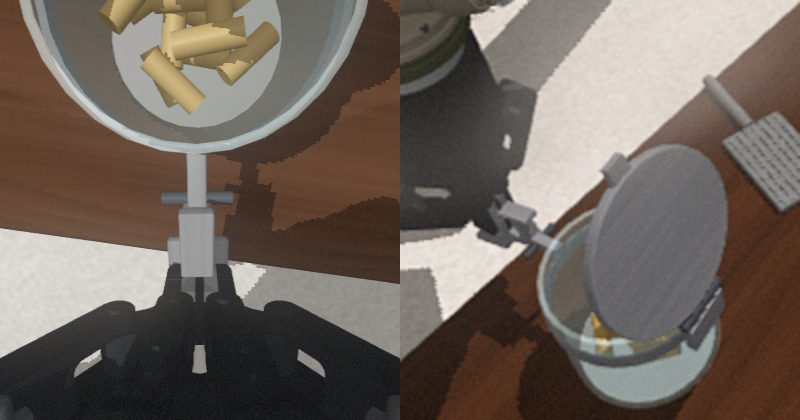

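The lid has popped and stands tilted at about 1.05 rad, and the lever is held down at about 5 N. I let the nod settle, then rise slowly off the pad.

drive_tool --fingers '[0,0,0,0,0,0,0,0,0,0]' --xyz '[[0,0,0],[0,0,0],[0,0,0],[0,0,0],[0,0,0],[0,0,0],[0,0,0],[0,0,0],[0,0,0],[0,0,0]]' --delta_rot '[[0,0,0],[0,0,0],[0,0,0],[0,0,0],[0,0,0],[0,0,0],[0,0,0],[0,0,0],[0,0,0],[0,0,0]]'

```text
time: 4.25
ee_pos: [0.422, -0.236, 0.1053]
tool_rot: [[0.15, -0.0, 0.989], [-0.989, 0.0, 0.15], [-0.0, -1.0, -0.0]]
contact_force: [-4.2, -1.2, 4.2]
grip_width: -0.0001
```

drive_tool --fingers '[0,0,0,0,0,0,0,0,0,0]' --xyz '[[0,-0.02,0],[0,-0.05,0],[0,-0.08,0],[0,-0.12,0],[0,-0.18,0],[0,-0.3,0],[0,-0.5,0],[0,-0.7,0],[0,-0.9,0],[0,-0.9,0]]' --delta_rot '[[0,0,0],[0,0,0],[0,0,0],[0,0,0],[0,0,0],[0,0,0],[0,0,0],[0,0,0],[0,0,0],[0,0,0]]'

```text
time: 5.25
ee_pos: [0.4229, -0.2366, 0.1978]
tool_rot: [[0.15, 0.004, 0.989], [-0.989, -0.003, 0.15], [0.004, -1.0, 0.003]]
contact_force: [-0.6, -0.1, -1.2]
grip_width: -0.0003
```

```bash
python3 - <<'E'
from h import *
go([-.075,0,.209])
a=cams.camera('wrist');b=cams.camera('scene')[150:360,60:260]
cv2.imwrite('pics/p4.png',np.hstack([a[:,80:480],cv2.resize(b,(400,420))]))
E
```

```text
t 5.25 p [ 0.4229 -0.2366  0.1978] jar [-0.1123 -0.      0.1778] shift [ 0.0017 -0.3104  0.3742] rot [-0.0011  0.0007  0.0013] F [-0.5823 -0.0687 -1.1727] w -0.000274170380692118
```

View pics/p4.png

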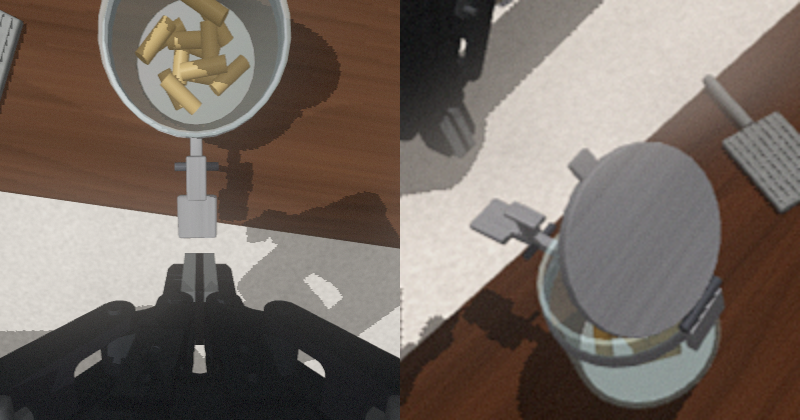

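The lid rests steady at about 1.05 rad with the lever sprung back. I go up to push height just short of the lid.

drive_tool --fingers '[0,0,0,0,0,0,0,0,0,0]' --xyz '[[0,-0.15,0],[0,-0.3,0],[0,-0.31,0.1],[0,-0.31,0.2],[0,-0.31,0.3],[0,-0.31,0.4],[0,-0.31,0.5],[0,-0.31,0.58],[0,-0.31,0.6],[0,-0.31,0.6]]' --delta_rot '[[0,0,0],[0,0,0],[0,0,0],[0,0,0],[0,0,0],[0,0,0],[0,0,0],[0,0,0],[0,0,0],[0,0,0]]'

```text
time: 6.35
ee_pos: [0.4815, -0.2269, 0.2261]
tool_rot: [[0.15, -0.0, 0.989], [-0.989, 0.0, 0.15], [-0.0, -1.0, -0.0]]
contact_force: [-0.4, -0.6, -0.7]
grip_width: -0.0003
```

```bash
python3 -c "
from h import *;go([.077,0,.209])"
```

```text
t 6.35 p [ 0.4815 -0.2269  0.2261] jar [-0.0529  0.0009  0.2061] shift [ 0.0123 -0.0289  1.2991] rot [ 0.0001  0.0008 -0.0001] F [-0.4226 -0.6456 -0.6834] w -0.0003275173826319386
```

drive_tool --fingers '[0,0,0,0,0,0,0,0,0,0]' --xyz '[[0,-0.01,0.03],[0,-0.02,0.06],[0,-0.03,0.09],[0,-0.03,0.12],[0,-0.03,0.15],[0,-0.03,0.18],[0,-0.03,0.21],[0,-0.03,0.24],[0,-0.03,0.27],[0,-0.03,0.3]]' --delta_rot '[[0,0,0],[0,0,0],[0,0,0],[0,0,0],[0,0,0],[0,0,0],[0,0,0],[0,0,0],[0,0,0],[0,0,0]]'

```text
time: 7.35
ee_pos: [0.5113, -0.2225, 0.2293]
tool_rot: [[0.15, -0.0, 0.989], [-0.989, -0.0, 0.15], [0.0, -1.0, -0.0]]
contact_force: [-0.2, 0.5, 0.9]
grip_width: -0.0003
```

drive_tool --fingers '[0,0,0,0,0,0,0,0,0,0]' --xyz '[[0,0,0.02],[0,0,0.04],[0,0,0.06],[0,0,0.08],[0,0,0.1],[0,0,0.12],[0,0,0.14],[0,0,0.16],[0,0,0.18],[0,0,0.2]]' --delta_rot '[[0,0,0],[0,0,0],[0,0,0],[0,0,0],[0,0,0],[0,0,0],[0,0,0],[0,0,0],[0,0,0],[0,0,0]]'

```text
time: 8.35
ee_pos: [0.5309, -0.2195, 0.2293]
tool_rot: [[0.15, 0.0, 0.989], [-0.989, -0.0, 0.15], [0.0, -1.0, 0.0]]
contact_force: [-0.3, 0.0, -0.5]
grip_width: -0.0001
```

drive_tool --fingers '[0,0,0,0,0,0,0,0,0,0]' --xyz '[[0,0,0.02],[0,0,0.04],[0,0,0.06],[0,0,0.08],[0,0,0.1],[0,0,0.12],[0,0,0.14],[0,0,0.16],[0,0,0.18],[0,0,0.2]]' --delta_rot '[[0,0,0],[0,0,0],[0,0,0],[0,0,0],[0,0,0],[0,0,0],[0,0,0],[0,0,0],[0,0,0],[0,0,0]]'

```text
time: 9.35
ee_pos: [0.5507, -0.2164, 0.2293]
tool_rot: [[0.15, -0.0, 0.989], [-0.989, 0.0, 0.15], [-0.0, -1.0, -0.0]]
contact_force: [-0.3, 0.8, 0.2]
grip_width: -0.0001
```

```bash
python3 - <<'E'
from h import *
go([.077,0,.209])
a=cams.camera('wrist');b=cams.camera('scene')[120:330,60:260]
cv2.imwrite('pics/p5.png',np.hstack([a[:,80:480],cv2.resize(b,(400,420))]))
E
```

```text
t 9.35 p [ 0.5507 -0.2164  0.2293] jar [0.0171 0.001  0.2093] shift [0.0116 0.0032 0.5994] rot [ 0.      0.0006 -0.    ] F [-0.3053  0.7552  0.243 ] w -8.187362286249444e-05
```

View pics/p5.png

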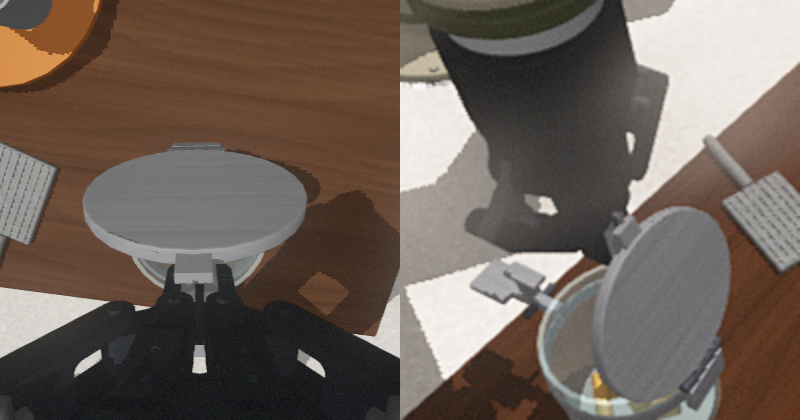

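The fingers lie against the underside by the front tab, and the lid is already past 1.05 rad. I carry on at the same slow pace.

drive_tool --fingers '[0,0,0,0,0,0,0,0,0,0]' --xyz '[[0,0,0.02],[0,0,0.04],[0,0,0.06],[0,0,0.08],[0,0,0.1],[0,0,0.12],[0,0,0.14],[0,0,0.16],[0,0,0.18],[0,0,0.2]]' --delta_rot '[[0,0,0],[0,0,0],[0,0,0],[0,0,0],[0,0,0],[0,0,0],[0,0,0],[0,0,0],[0,0,0],[0,0,0]]'

```text
time: 10.45
ee_pos: [0.5705, -0.2135, 0.2293]
tool_rot: [[0.15, -0.0, 0.989], [-0.989, -0.0, 0.15], [0.0, -1.0, -0.0]]
contact_force: [0.0, -0.7, 0.3]
grip_width: 0.0001
```

drive_tool --fingers '[0,0,0,0,0,0,0,0,0,0]' --xyz '[[0,0,0.02],[0,0,0.04],[0,0,0.06],[0,0,0.08],[0,0,0.1],[0,0,0.12],[0,0,0.14],[0,0,0.16],[0,0,0.18],[0,0,0.2]]' --delta_rot '[[0,0,0],[0,0,0],[0,0,0],[0,0,0],[0,0,0],[0,0,0],[0,0,0],[0,0,0],[0,0,0],[0,0,0]]'

```text
time: 11.45
ee_pos: [0.5903, -0.2105, 0.2293]
tool_rot: [[0.15, -0.0, 0.989], [-0.989, -0.0, 0.15], [0.0, -1.0, -0.0]]
contact_force: [-0.2, 0.3, -0.3]
grip_width: -0.0002
```

drive_tool --fingers '[0,0,0,0,0,0,0,0,0,0]' --xyz '[[0,0,0.02],[0,0,0.04],[0,0,0.06],[0,0,0.08],[0,0,0.1],[0,0,0.12],[0,0,0.14],[0,0,0.16],[0,0,0.18],[0,0,0.2]]' --delta_rot '[[0,0,0],[0,0,0],[0,0,0],[0,0,0],[0,0,0],[0,0,0],[0,0,0],[0,0,0],[0,0,0],[0,0,0]]'

```text
time: 12.45
ee_pos: [0.61, -0.2075, 0.2293]
tool_rot: [[0.15, 0.0, 0.989], [-0.989, -0.0, 0.15], [0.0, -1.0, 0.0]]
contact_force: [0.0, 0.8, 0.6]
grip_width: 0.0002
```

```bash
python3 - <<'E'
from h import *
go([.077,0,.209])
a=cams.camera('wrist');b=cams.camera('scene')[120:330,60:260]
cv2.imwrite('pics/p6.png',np.hstack([a[:,80:480],cv2.resize(b,(400,420))]))
E
```

```text
t 12.45 p [ 0.61   -0.2075  0.2293] jar [0.077  0.0011 0.2093] shift [ 0.0111  0.0034 -0.0005] rot [-0.      0.0006  0.    ] F [0.0108 0.7987 0.586 ] w 0.0002474221784644181
```

View pics/p6.png

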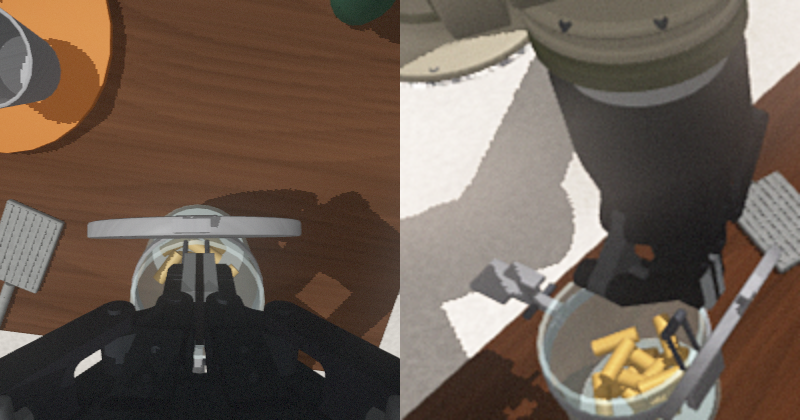

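The lid is past upright and leaning back, with a gap to the fingertips. I withdraw.

drive_tool --fingers '[0,0,0,0,0,0,0,0,0,0]' --xyz '[[0,0,-0.02],[0,0,-0.06],[0,0,-0.15],[0,0,-0.3],[0,0,-0.45],[0,0,-0.6],[0,0,-0.75],[0,0,-0.9],[0,0,-1],[0,0,-1]]' --delta_rot '[[0,0,0],[0,0,0],[0,0,0],[0,0,0],[0,0,0],[0,0,0],[0,0,0],[0,0,0],[0,0,0],[0,0,0]]'

```text
time: 13.55
ee_pos: [0.5099, -0.2227, 0.2297]
tool_rot: [[0.149, 0.0, 0.989], [-0.989, -0.0, 0.149], [0.0, -1.0, 0.0]]
contact_force: [-0.1, 0.3, 0.5]
grip_width: -0.0001
```

drive_tool --fingers '[0,0,0,0,0,0,0,0,0,0]' --xyz '[[0,0,-0.2],[0,0,-0.4],[0,0,-0.6],[0,0,-0.8],[0,0,-1],[0,0,-1],[0,0,-1],[0,0,-1],[0,0,-1],[0,0,-1]]' --delta_rot '[[0,0,0],[0,0,0],[0,0,0],[0,0,0],[0,0,0],[0,0,0],[0,0,0],[0,0,0],[0,0,0],[0,0,0]]'

```text
time: 14.55
ee_pos: [0.4126, -0.2374, 0.2292]
tool_rot: [[0.15, -0.0, 0.989], [-0.989, 0.0, 0.15], [-0.0, -1.0, -0.0]]
contact_force: [-0.1, -0.2, -0.4]
grip_width: -0.0004
```

```bash
python3 - <<'E'
from h import *
go([-.12,0,.209])
b=cams.camera('scene');t=cams.camera('top')
cv2.imwrite('pics/p7.png',np.hstack([b[60:,40:440],t[:360,:390]]))
E
```

```text
t 14.55 p [ 0.4126 -0.2374  0.2292] jar [-0.1227  0.0008  0.2092] shift [0.0076 0.0019 0.0266] rot [ 0.      0.0008 -0.0001] F [-0.0699 -0.1683 -0.3766] w -0.0003987276779623737
```

View pics/p7.png

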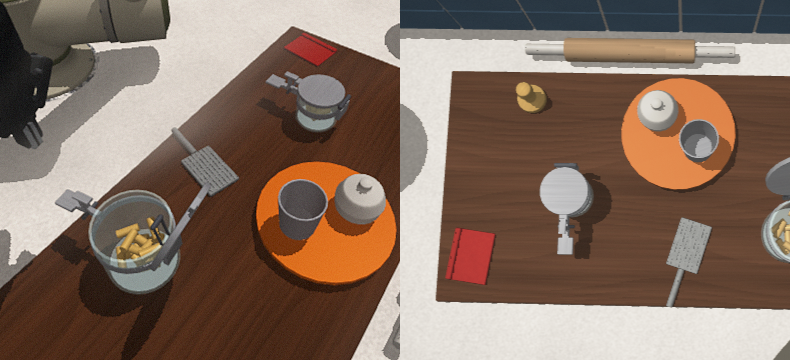

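The larger lid leans back on its hinge stop by itself, the lever is back up, and the smaller jar is shut. The robot touches nothing, so I hand the job in.

```bash
python3 -c "
from plant import ticket
print(ticket.finish_job())"
```

```text
the job is handed in; nothing more can be done
None
```

The larger jar is open: its lid leans back past upright on its hinge stop and stays there by itself. I handed the job in at about 14.7 s on the robot's clock.

- **Pressing the lever:** I found the jar at about (0.534, −0.220), turned 8.5°; the top and scene views agreed to about 3 mm. I pressed the lever pad with closed fingers to about 7 mm and 5 N, and the lid popped up. I held for about 1 s, and a later picture showed the lid resting near 1.05 rad.
- **Opening the lid:** I laid the closed fingers against the lid's underside at about 20–30 mm/s and eased it over backwards at 20 mm/s. The force readings during the push stayed within the sensor's noise of about 1 N. I then drew back about 20 cm.
- **Last checks:** The final pictures showed the lid leaning open, the lever sprung back and the smaller jar shut. The gripper was clear of everything, with under 0.5 N on it. No check failed or disagreed, but I judged the lid's final angle by eye from the pictures and did not measure it.

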